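# Burp a curing case: pop and turn its T-handle

### The arm

A 6-joint arm with a two-finger parallel gripper is mounted at the origin on the work surface. World frame = base frame: x ahead of the robot, y to its left, z up, the work surface at z = 0. Lengths are in m, angles in rad, forces in N, time in s.
With the tool pointing down it reaches from about 0.3 to 0.875 m from the base axis. Payload 6.4 kg.
Tool frame: the origin (TCP) lies on the centre line of the jaws, within the pads' length; the fingertips stand ctrl.tip_extent ahead of it and the grasp point (between the pads) lies 8 mm behind it (ctrl.tip_extent is the distance from the TCP to the fingertips, in m); z points along the fingers, y is the line along which they close (so a half turn about z gives the same grasp; the last joint's range is limited). The gripper opens to 85 mm and grips with 20 to 120 N. Pads are 22 mm wide; open, the fingers measure 114 mm over their backs; the gripper's body (76 mm by 85 mm) begins 54 mm behind the grasp point. The pads swing forward as they close: fully open they stand 13 mm farther back than shut.
Start: joints at [-1.425, 0.181, 1.607, -0, 1.354, -0.206], TCP at [0.198, -0.54, 0.242] pointing down, gripper open.
Joint ranges: [-2.99, 2.99], [-0.89, 2.07], [0.3, 2.58], [-1.14, 4.28], [0, 2.63], [-3.12, 3.12]. Speed limits (rad/s): [2.57, 2.57, 3.01, 3.14, 3.14, 3.14].

### API

Orientations are given as a unit quaternion [w, x, y, z].
In Python, from bench import ctrl gives the robot as it stands.
- The arm moves only by the shell command python3 -m handwheel 'ROWS'. ROWS is JSON, a list of rows, each a list of 7 numbers: the turn, a rotation vector about the tool's x, y, z as a fraction of full scale, then the shift along the tool's x, y, z as a fraction of full scale, then the opening, from 0 (shut) to 1 (fully open). In form: [[rx, ry, rz, x, y, z, jaw], ...]. A call has exactly 8 rows; each row shifts and turns the commanded pose from where the row before left it, along the tool's axes as they then stand; what a row does not reach is not made up. Full scale, the value 1, is 300 mm for a shift and pi rad for a turn. A row lasts 1/10 s, in which the tool goes at most 50 mm and 8.59 degrees, less where a joint would pass 70% of its speed; a pose out of reach is approached as far as the arm can. A call with a number of a shift or a turn outside -1 to 1 is refused whole. A call with a gripper value outside its range is refused whole. The fingers move at their own pace and stop on an object; the grip force is fixed at half the most. Time passes only in rows, so rows that do not move let the fingers close, or fill a call up. It gives the time, the measured TCP pose, the force, the opening and the grip force at its end, in the units of the state.
- ctrl.get_obs(): the state, without advancing time (a new reading comes with each control period).
- ctrl.camera(name): name is "side" or "top"; returns the picture (384x512x3 uint8, blue, green, red); there is no depth.
- ctrl.camera_model(name): a dict with "camera_matrix" (3x3 intrinsics, pixels), "cam_to_world" (4x4, takes a point from camera to world coordinates). Camera axes: x right, y up, looking along -z (the intrinsics and any distortion apply to the point x, -y, -z); pixel columns grow to the right and rows downward; lengths in m; the calibration is good to about 2 mm. A picture is of the moment at which its call begins. camera_model takes no time and is no camera call.
- ctrl.hand_in(): hands the job in; it is judged then, once.
The state is a dict: "time_s": time; "q": joint angles; "dq": joint speeds; "joint_efforts": joint torques, N m; "eef_pos": TCP position; "eef_rot": TCP orientation; "wrist_force": force on the tool from outside, world axes, zero at the start; "torque": the same for the moment, N m; "opening": opening from 0.0 (shut) to 1.0 (fully open); "grasp_force": force on a finger pad.
Only numpy, scipy, OpenCV 4.12 (cv2) and the standard library are available. Lean on these libraries where they do the work, as an engineer would, in place of code of your own. Each camera call takes 0.05 s, during which the arm holds its last target. There are 200 camera calls.

### The job

Open the locked curing case for venting: press the red release button down, without forcing it, until the green T-handle pops out, then turn the handle until the latch lets go and the lid lifts ajar by itself. The latch is fitted sometimes left-handed and sometimes right-handed with no mark, so feel which way the handle gives and never force it against its stop. Let go, leaving the lid ajar, the handle popped out and turned, and everything else where it stands.

Things in the scene. Friction and masses are not known exactly. Their poses are not given: they have to be found in the camera images.
- case: black curing case 270 x 360 x 130 mm (depth x, width y, height with the closed lid), fixed to the bench; origin under its centre on the bench, its x axis points from the handle side to the hinge side, z up. On the grey lid (top 130 mm above the bench) stands a metal handle housing 76 mm (x) by 195 mm (y, from -70 to +125 mm of the handle axis), its top 156 mm above the bench. The handle axis is vertical, at x = -60, y = 0 mm in this frame
- t_handle (a point): centre of the top of the green T-handle's bar, on the axis it turns about. The bar is 90 mm long (along the case's y while locked), 16 mm wide and 16 mm tall, on a round stem. Locked, it lies sunk in a 30 x 100 mm slot of the housing with its top flush with the housing (156 mm above the bench), and cannot be gripped; released, it springs straight out by 30 mm, leaving 14 mm free under the bar. Once turned it cannot sink back in
- button_top (a point): centre of the top of the round red release button, 22 mm across, 95 mm along the case's +y from the handle axis. It stands 12 mm proud of the housing and is pressed straight down
- button (a joint): how far the button is down, 0 to 0.009 m. Its spring pushes back with 2.5 N at the top, rising to 7 N at the bottom, where it meets a hard stop. The catch lets the handle go somewhere from 0.004 to 0.007 m, differently each time. The button must never be loaded with more than 20 N
- t_pop (a joint): how far the T-handle has come out: 0 sunk, 0.030 m fully popped out (light spring, 3.5 to 6.5 N)
- t_turn (a joint): how far the T-handle is turned from locked, rad, positive counter-clockwise seen from above; about 0.3 N m of friction, latch load included; it stays where it is left. Only one way is free, and nothing shows which, and it differs from time to time: the wrong way meets a solid stop after roughly 0.2 to 0.3 rad. The right way, the latch lets go at 1.0 to 1.15 rad (about 60 degrees) and the handle's travel ends at 1.45 rad
- lid (a joint): how far the lid is open, rad: below 0.015 latched, 0.11 fully ajar. Hinged on the far side (case x = +135 mm, 116 mm above the bench); a spring lifts it by itself with about 7 N at the handle once the latch is free, about 21 mm at the handle, and holds it there; a gripper still holding the handle or close over the housing keeps it down until it lets go and moves up
- tongue: the latch tongue inside the case, hidden under the lid, turning with the T-handle; origin on the handle axis at the lid's underside
- latch_box: the latch's stop inside the case, hidden under the lid, 52 mm from the handle axis. The tongue's tail must not be driven against it with more than 15 N, which is about 1 N m on the handle (friction included); 0.4 N m turns the handle freely the right way
- puck: white humidity puck, 42 mm across and 12 mm high, lying loose on the case lid near the hinge; origin under its centre
- tin: small sample tin, 52 mm across and 34 mm high, standing loose on the case lid near the hinge; origin under its centre
- jar_amber: amber jar, 70 mm across, 100 mm high, on the bench; origin under its centre
- pen_cup: blue cup of markers, 80 mm across, about 145 mm high with the markers; origin under its centre
- snips: orange-handled trimming snips lying on the bench, 145 mm long, 12 mm high; origin on the bench under the pivot
- green_tray: empty green tray 200 x 150 x 35 mm on the bench; origin under its centre
- bucket: white bucket, 170 mm across, 160 mm high, open; origin under its centre

How it is judged:
By the outcome, as a careful person would: the job done as asked, in the order asked, and still so for the second after the job is handed in, with the robot touching nothing.
It also fails if it takes over 72 s, if anything falls off the work surface, if the arm or the gripper's body presses on something with over 40 N, if the wrist force passes 120 N, or if a joint passes its speed limit or range.

## Working session

There is one attempt and no reset: what is moved stays moved. The work goes in short steps, Python scripts to look and compute and a shell command to move; the robot and the scene stay as the last step left them, time stands still between calls to the robot, and variables do not carry over. Pictures are saved under pics/ and viewed, at most 10 in all, crops included, and the job is handed in when it is done.

```bash
mkdir -p pics; ls; cat > h.py <<'E'
import numpy as np, cv2
from bench import ctrl
def ray(cam,u,v):
    m=ctrl.camera_model(cam);K=np.array(m["camera_matrix"]);T=np.array(m["cam_to_world"])
    d=np.linalg.inv(K)@[u,v,1];d=np.array([d[0],-d[1],-d[2]])
    return T[:3,3],T[:3,:3]@d
def plane(cam,u,v,z):
    o,d=ray(cam,u,v);return o+d*(z-o[2])/d[2]
def pix(cam,p):
    m=ctrl.camera_model(cam);K=np.array(m["camera_matrix"]);T=np.linalg.inv(np.array(m["cam_to_world"]))
    c=T[:3,:3]@p+T[:3,3];q=K@[c[0],-c[1],-c[2]];return q[:2]/q[2]
E
python3 - <<'E'
from h import *
o=ctrl.get_obs();print(o,ctrl.tip_extent)
a=ctrl.camera("top");b=ctrl.camera("side")
cv2.imwrite("pics/t0.png",a);cv2.imwrite("pics/s0.png",b)
for c in("top","side"):
    m=ctrl.camera_model(c);print(m)
E
```

```text
pics
{'time_s': 0.0, 'q': array([-1.42532420e+00,  1.81525553e-01,  1.60797663e+00, -2.51990365e-05,
        1.35379824e+00, -2.06301622e-01]), 'dq': array([ 0.00086428, -0.00074728,  0.00120148,  0.00083073,  0.00094887,
       -0.00055046]), 'joint_efforts': array([-6.73291433e-04, -4.44880593e+01, -3.51325929e+01, -3.93633463e-04,
        9.18239239e-03, -1.31121806e-05]), 'eef_pos': array([ 0.19805555, -0.53926189,  0.241408  ]), 'eef_rot': array([-8.53866054e-04,  9.84570904e-01,  1.74984015e-01,  1.36707233e-05]), 'wrist_force': array([ 0.54915624, -0.65898972, -0.9507381 ]), 'torque': array([-0.02184914, -0.01082855,  0.01277093]), 'grasp_force': 0.0, 'opening': 0.9995169959212434} 0.011
{'camera_matrix': array([[373.04795434,   0.        , 249.21308726],
       [  0.        , 373.04795434, 187.69213163],
       [  0.        ,   0.        ,   1.        ]]), 'cam_to_world': array([[ 0.02618465,  0.99823941, -0.05322076,  0.48659333],
       [-0.99964673,  0.02639006,  0.00316043, -0.03007575],
       [ 0.00455936,  0.05311921,  0.99857777,  1.2557794 ],
       [ 0.        ,  0.        ,  0.        ,  1.        ]])}
{'camera_matrix': array([[448.69448685,   0.        , 250.64655528],
       [  0.        , 448.69448685, 193.35146933],
       [  0.        ,   0.        ,   1.        ]]), 'cam_to_world': array([[-0.69418726,  0.37948743, -0.61163171, -0.27641294],
       [-0.71968116, -0.35085411,  0.59913305,  0.79500473],
       [ 0.01276996,  0.85609035,  0.5166684 ,  0.83286542],
       [ 0.        ,  0.        ,  0.        ,  1.        ]])}
```

View pics/t0.png

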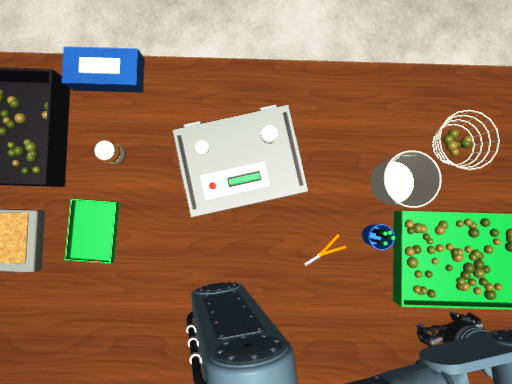

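View pics/s0.png

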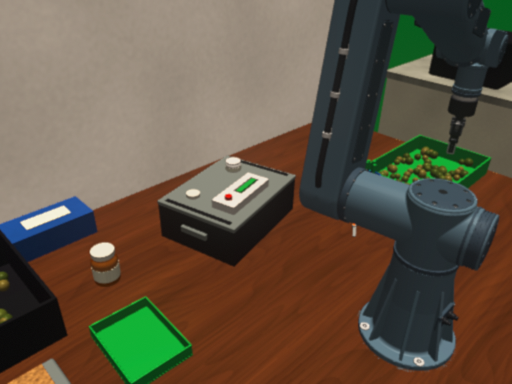

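The top view shows the case at about (240,160), the sunk green handle at (244,180) and the red button at (212,185). The side view shows the handle at (247,186) and the button at (228,197). Next I'll measure both.

```bash
cat >> h.py <<'E'
def blob(im,kind,box):
    h=cv2.cvtColor(im,cv2.COLOR_BGR2HSV);x0,y0,x1,y1=box
    if kind=='g':m=cv2.inRange(h,(45,100,50),(80,255,255))
    else:m=cv2.inRange(h,(0,150,90),(6,255,255))|cv2.inRange(h,(174,150,90),(180,255,255))
    k=np.zeros_like(m);k[y0:y1,x0:x1]=m[y0:y1,x0:x1]
    n,l,s,c=cv2.connectedComponentsWithStats(k)
    i=1+np.argmax(s[1:,4]);p=np.argwhere(l==i)[:,::-1].astype(np.float32)
    return c[i],s[i],cv2.minAreaRect(p)
E
python3 - <<'E'
from h import *
a=cv2.imread("pics/t0.png");b=cv2.imread("pics/s0.png")
R={}
for n,im,bg,br in(("top",a,(215,160,275,200),(200,175,225,198)),("side",b,(230,170,262,200),(218,188,238,205))):
    for k,bx,z in(("g",bg,.156),("r",br,.168)):
        c,s,r=blob(im,k,bx);R[n+k]=c;print(n,k,c,s,r,plane(n,*c,z))
for k in"gr":
    o1,d1=ray("top",*R["top"+k]);o2,d2=ray("side",*R["side"+k])
    t=np.linalg.lstsq(np.c_[d1,-d2],o2-o1,rcond=None)[0]
    print(k,o1+d1*t[0],o2+d2*t[1])
E
```

```text
top g [243.71875    178.58333333] [229 173  31  12 192] ((243.67132568359375, 178.57582092285156), (6.3710198402404785, 30.580894470214844), 77.00537872314453) [ 0.57173238 -0.01661507  0.156     ]
top r [212.09677419 185.48387097] [209 183   7   6  31] ((212.0, 185.5), (5.0, 6.0), 90.0) [0.54815863 0.07498123 0.168     ]
side g [245.73786408 184.75728155] [236 178  20  14 103] ((245.739990234375, 184.81997680664062), (5.0, 21.80000114440918), 53.13010025024414) [ 0.57099609 -0.01383471  0.156     ]
side r [227.85714286 196.32142857] [225 194   7   6  28] ((228.1000518798828, 196.20004272460938), (4.919349670410156, 5.366562843322754), 63.43495178222656) [0.54278035 0.08275288 0.168     ]
g [ 0.57185473 -0.01659573  0.15441963] [ 0.57286201 -0.01561571  0.1545096 ]
r [0.54848631 0.07554039 0.16221039] [0.54968641 0.07674837 0.16239497]
```

```bash
python3 -m handwheel '[[0,0,0,0.113,-0.095,0,0],[0,0,0,0.113,-0.095,0,0],[0,0,0,0.113,-0.095,0,0],[0,0,0,0.113,-0.095,0,0],[0,0,0,0.113,-0.095,0,0],[0,0,0,0.113,-0.095,0,0],[0,0,0,0.113,-0.095,0,0],[0,0,0,0.113,-0.095,0,0]]'; python3 -m handwheel '[[0,0,0,0.113,-0.095,0,0],[0,0,0,0.113,-0.095,0,0],[0,0,0,0.113,-0.095,0,0],[0,0,0,0.113,-0.095,0,0],[0,0,0,0.113,-0.095,0,0],[0,0,0,0.113,-0.095,0,0],[0,0,0,0.113,-0.095,0,0],[0,0,0,0.113,-0.095,0,0]]'; python3 -m handwheel '[[0,0,-0.0467,0,0,0,0],[0,0,-0.0467,0,0,0,0],[0,0,-0.0467,0,0,0,0],[0,0,-0.0467,0,0,0,0],[0,0,-0.0467,0,0,0,0],[0,0,-0.0467,0,0,0,0],[0,0,-0.0467,0,0,0,0],[0,0,-0.0467,0,0,0,0]]'
```

```text
time_s: 0.9
eef_pos: [0.3746, -0.2305, 0.2421]
eef_rot: [-0.0, 0.985, 0.175, 0.0]
wrist_force: [0.4, 0.2, 0.1]
opening: -0.004
grasp_force: 0.0
time_s: 1.7
eef_pos: [0.5506, 0.0771, 0.2419]
eef_rot: [0.0, 0.985, 0.175, -0.0]
wrist_force: [0.8, -0.7, 1.4]
opening: -0.001
grasp_force: 0.0
time_s: 2.5
eef_pos: [0.5498, 0.0752, 0.2417]
eef_rot: [-0.0, 0.721, 0.693, -0.0]
wrist_force: [0.4, 0.1, 0.0]
opening: -0.003
grasp_force: 0.0
```

```bash
python3 -m handwheel '[[0,0,-0.0461,0,0,0,0],[0,0,-0.0461,0,0,0,0],[0,0,0,0,0,0.06,0],[0,0,0,0,0,0.05,0],[0,0,0,0,0,0.04,0],[0,0,0,0,0,0.02,0],[0,0,0,0,0,0,0],[0,0,0,0,0,0,0]]'; python3 - <<'E'
from h import *
print(ctrl.get_obs()["eef_pos"],ctrl.get_obs()["wrist_force"])
a=ctrl.camera("top")[130:240,160:330];b=ctrl.camera("side")[130:240,160:330]
cv2.imwrite("pics/c1.png",cv2.resize(np.vstack([a,b]),None,fx=2.7,fy=2.7,interpolation=cv2.INTER_CUBIC))
for c in("top","side"):print(pix(c,np.array([.5498,.0752,.175])))
E
```

```text
time_s: 3.3
eef_pos: [0.5504, 0.0752, 0.1916]
eef_rot: [0.0, 0.616, 0.788, 0.0]
wrist_force: [0.7, 0.2, 0.2]
opening: -0.002
grasp_force: 0.0
[0.55044141 0.07516144 0.19155003] [0.74250282 0.1652476  0.15647098]
[211.81045919 184.77486276]
[228.17923004 192.33504732]
```

View pics/c1.png

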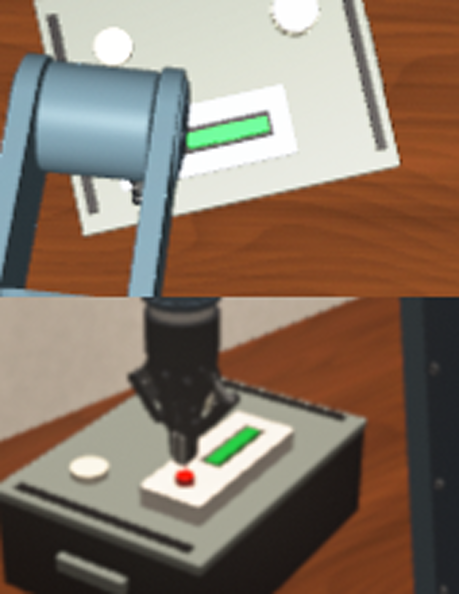

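The side view shows the shut fingertips just above the red button, at about (228,192) against (228,197), so they are aligned. I'll go down gently and watch the force.

```bash
python3 -m handwheel '[[0,0,0,0,0,0.01,0],[0,0,0,0,0,0.01,0],[0,0,0,0,0,0.007,0],[0,0,0,0,0,0.005,0],[0,0,0,0,0,0.005,0],[0,0,0,0,0,0,0],[0,0,0,0,0,0,0],[0,0,0,0,0,0,0]]'; python3 -m handwheel '[[0,0,0,0,0,0.002,0],[0,0,0,0,0,0.002,0],[0,0,0,0,0,0.002,0],[0,0,0,0,0,0.002,0],[0,0,0,0,0,0,0],[0,0,0,0,0,0,0],[0,0,0,0,0,0,0],[0,0,0,0,0,0,0]]'
```

```text
time_s: 4.2
eef_pos: [0.5502, 0.0752, 0.1802]
eef_rot: [0.0, 0.616, 0.788, 0.0]
wrist_force: [-0.5, 0.2, -0.3]
opening: -0.0
grasp_force: 0.0
time_s: 5.0
eef_pos: [0.5502, 0.0752, 0.1784]
eef_rot: [0.0, 0.616, 0.788, -0.0]
wrist_force: [-2.8, -0.4, 5.3]
opening: 0.007
grasp_force: 2.9
```

```bash
cat > g.py <<'E'
from h import *
o=ctrl.get_obs();print("wf",o["wrist_force"].round(1),"tq",o["torque"].round(2))
c,s,r=blob(ctrl.camera("side"),"g",(225,145,270,205));print("green",c,s)
E
python3 -m handwheel '[[0,0,0,0,0,0.003,0],[0,0,0,0,0,0.002,0],[0,0,0,0,0,0,0],[0,0,0,0,0,0,0],[0,0,0,0,0,0,0],[0,0,0,0,0,0,0],[0,0,0,0,0,0,0],[0,0,0,0,0,0,0]]'; python3 g.py;python3 -m handwheel '[[0,0,0,0,0,0.003,0],[0,0,0,0,0,0.002,0],[0,0,0,0,0,0,0],[0,0,0,0,0,0,0],[0,0,0,0,0,0,0],[0,0,0,0,0,0,0],[0,0,0,0,0,0,0],[0,0,0,0,0,0,0]]'; python3 g.py
```

```text
time_s: 5.8
eef_pos: [0.5502, 0.0751, 0.177]
eef_rot: [0.0, 0.616, 0.788, -0.0]
wrist_force: [-3.1, 0.3, 5.2]
opening: -0.001
grasp_force: 3.0
wf [-3.1  0.3  5.2] tq [-0.04  0.43 -0.01]
green [245.66666667 185.17647059] [237 179  19  14 102]
time_s: 6.65
eef_pos: [0.5503, 0.0751, 0.1756]
eef_rot: [0.0, 0.616, 0.788, 0.0]
wrist_force: [-3.7, -0.4, 6.8]
opening: -0.003
grasp_force: 3.3
wf [-3.7 -0.4  6.8] tq [-0.03  0.54 -0.01]
green [245.76470588 185.10784314] [237 179  19  14 102]
```

```bash
python3 -m handwheel '[[0,0,0,0,0,0.003,0],[0,0,0,0,0,0,0],[0,0,0,0,0,0,0],[0,0,0,0,0,0,0],[0,0,0,0,0,0,0],[0,0,0,0,0,0,0],[0,0,0,0,0,0,0],[0,0,0,0,0,0,0]]'; python3 g.py;python3 -m handwheel '[[0,0,0,0,0,0.003,0],[0,0,0,0,0,0,0],[0,0,0,0,0,0,0],[0,0,0,0,0,0,0],[0,0,0,0,0,0,0],[0,0,0,0,0,0,0],[0,0,0,0,0,0,0],[0,0,0,0,0,0,0]]'; python3 g.py
```

```text
time_s: 7.5
eef_pos: [0.5502, 0.0751, 0.1747]
eef_rot: [0.0, 0.616, 0.788, -0.0]
wrist_force: [-2.4, -0.8, 6.4]
opening: 0.0
grasp_force: 3.2
wf [-2.4 -0.8  6.4] tq [-0.06  0.54  0.01]
green [245.53465347 185.1980198 ] [236 179  20  14 101]
time_s: 8.35
eef_pos: [0.5504, 0.0752, 0.1737]
eef_rot: [0.0, 0.616, 0.788, 0.0]
wrist_force: [-1.5, -0.4, 5.9]
opening: 0.002
grasp_force: 2.7
wf [-1.5 -0.4  5.9] tq [-0.05  0.45  0.03]
green [246.90756303 177.96638655] [238 170  18  17 119]
```

The handle popped: its green blob rose by 7 px. I'll lift off, open the jaws and move above the handle.

```bash
python3 -m handwheel '[[0,0,0,0,0,-0.03,0],[0,0,0,0,0,-0.08,0],[0,0,0,0,0,-0.08,0],[0,0,0,-0.0785,0,0,1],[0,0,0,-0.0785,0,0,1],[0,0,0,-0.0785,0,0,1],[0,0,0,-0.0785,0,0,1],[0,0,0,0,0,0,1]]'; python3 - <<'E'
from h import *
c="side";im=ctrl.camera(c);r=blob(im,"g",(225,145,270,205));print(r,plane(c,*r[0],.184),ctrl.get_obs()["eef_pos"])
print(pix(c,np.array([.572,-.0165,.186])),pix(c,np.array([.572,-.0165,.170])))
t=ctrl.camera("top")
cv2.imwrite("pics/c2.png",cv2.resize(np.vstack([t[130:240,160:330],im[110:220,160:330]]),None,fx=2.7,fy=2.7,interpolation=cv2.INTER_CUBIC))
E
```

```text
time_s: 9.2
eef_pos: [0.5736, -0.0188, 0.2303]
eef_rot: [0.0, 0.617, 0.787, -0.0]
wrist_force: [0.8, 0.5, 0.5]
opening: 0.85
grasp_force: 0.0
(array([245.66666667, 178.04666667]), array([237, 170,  19,  17, 150], dtype=int32), ((245.9400177001953, 177.92002868652344), (7.0, 22.800003051757812), 53.13010025024414)) [ 0.56496758 -0.00756262  0.184     ] [ 0.5731408  -0.01736354  0.23017421]
[246.22663924 175.62702848] [246.18572279 180.29644375]
```

View pics/c2.png

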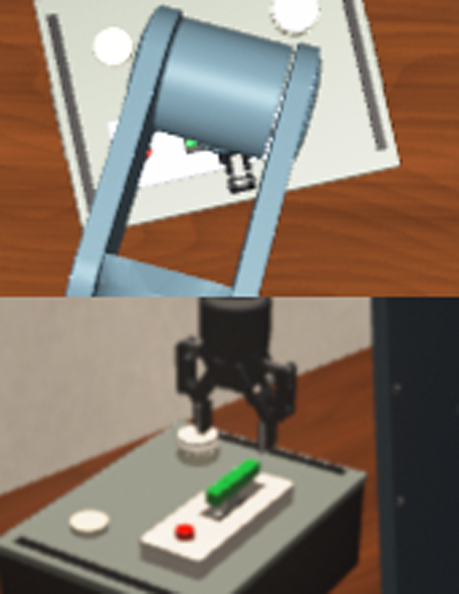

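The handle is fully popped out, with the open jaws straddling it. The button is back up, and the side prediction (246.2,178) agrees with the blob (245.7,178). I'll go down and grip.

```bash
python3 -m handwheel '[[0,0,0,0,0,0.05,1],[0,0,0,0,0,0.05,1],[0,0,0,0,0,0.05,1],[0,0,0,0,0,0.03,1],[0,0,0,0,0,0.013,1],[0,0,0,0,0,0,0.4],[0,0,0,0,0,0,0.25],[0,0,0,0,0,0,0.25]]'; python3 g.py;  python3 -m handwheel '[[0,0,0,0,0,0,0.2],[0,0,0,0,0,0,0.15],[0,0,0,0,0,0,0.1],[0,0,0,0,0,0,0],[0,0,0,0,0,0,0],[0,0,0,0,0,0,0],[0,0,0,0,0,0,0],[0,0,0,0,0,0,0]]'; python3 g.py
```

```text
time_s: 10.1
eef_pos: [0.5735, -0.0164, 0.1729]
eef_rot: [0.001, 0.616, 0.788, 0.0]
wrist_force: [-0.1, 0.2, 1.2]
opening: 0.514
grasp_force: 0.0
wf [-0.1  0.2  1.2] tq [-0.03 -0.02 -0.04]
green [243.65354331 179.07874016] [237 171  15  16 127]
time_s: 10.95
eef_pos: [0.5721, -0.0166, 0.1722]
eef_rot: [-0.001, 0.616, 0.788, -0.001]
wrist_force: [-4.0, -1.5, 2.9]
opening: 0.172
grasp_force: 59.7
wf [-4.  -1.5  2.9] tq [-0.32  0.68  0.06]
green [241.85057471 180.56321839] [237 174  10  14  87]
```

```bash
cat > t.py <<'E'
from h import *
o=ctrl.get_obs();q=o["eef_rot"];print("yaw",round(np.degrees(2*np.arctan2(q[2],q[1])),2),"q6",o["q"][5].round(4),"wf",o["wrist_force"].round(1),"tq",o["torque"].round(2))
E
python3 t.py; python3 -m handwheel '[[0,0,-0.003,0,0,0,0],[0,0,-0.003,0,0,0,0],[0,0,-0.003,0,0,0,0],[0,0,-0.003,0,0,0,0],[0,0,-0.003,0,0,0,0],[0,0,-0.003,0,0,0,0],[0,0,0,0,0,0,0],[0,0,0,0,0,0,0]]'|head -1; python3 t.py;python3 -m handwheel '[[0,0,-0.003,0,0,0,0],[0,0,-0.003,0,0,0,0],[0,0,-0.003,0,0,0,0],[0,0,-0.003,0,0,0,0],[0,0,-0.003,0,0,0,0],[0,0,-0.003,0,0,0,0],[0,0,0,0,0,0,0],[0,0,0,0,0,0,0]]'|head -1; python3 t.py
```

```text
yaw 104.0 q6 -0.4797 wf [-5.5 -1.2  2.9] tq [-0.3   0.71  0.05]
time_s: 11.8
yaw 107.2 q6 -0.5357 wf [-5.5 -0.3  2.7] tq [-0.23  0.68 -0.24]
time_s: 12.6
yaw 110.44 q6 -0.5923 wf [-4.5 -1.8  3.3] tq [-0.18  0.62 -0.3 ]
```

```bash
echo 'import sys;sys.exit(abs(o["torque"][2])>.42)'>>t.py
python3 -m handwheel '[[0,0,-0.003,0,0,0,0],[0,0,-0.003,0,0,0,0],[0,0,-0.003,0,0,0,0],[0,0,-0.003,0,0,0,0],[0,0,-0.003,0,0,0,0],[0,0,-0.003,0,0,0,0],[0,0,0,0,0,0,0],[0,0,0,0,0,0,0]]'|head -1; python3 t.py && python3 -m handwheel '[[0,0,-0.002,0,0,0,0],[0,0,0,0,0,0,0],[0,0,0,0,0,0,0],[0,0,0,0,0,0,0],[0,0,0,0,0,0,0],[0,0,0,0,0,0,0],[0,0,0,0,0,0,0],[0,0,0,0,0,0,0]]'|head -1 && python3 t.py && python3 -m handwheel '[[0,0,-0.002,0,0,0,0],[0,0,0,0,0,0,0],[0,0,0,0,0,0,0],[0,0,0,0,0,0,0],[0,0,-0.001,0,0,0,0],[0,0,0,0,0,0,0],[0,0,0,0,0,0,0],[0,0,0,0,0,0,0]]'|head -1 && python3 t.py && python3 -m handwheel '[[0,0,-0.002,0,0,0,0],[0,0,0,0,0,0,0],[0,0,0,0,0,0,0],[0,0,0,0,0,0,0],[0,0,-0.001,0,0,0,0],[0,0,0,0,0,0,0],[0,0,0,0,0,0,0],[0,0,0,0,0,0,0]]'|head -1 && python3 t.py
```

```text
time_s: 13.4
yaw 113.69 q6 -0.6489 wf [-4.6 -2.1  2. ] tq [-0.2   0.63 -0.3 ]False
```

```bash
sed -i 's/sys.exit(/sys.exit(int(/;s/>.42)/>.42))/' t.py
python3 -m handwheel '[[0,0,-0.002,0,0,0,0],[0,0,0,0,0,0,0],[0,0,0,0,0,0,0],[0,0,0,0,0,0,0],[0,0,-0.002,0,0,0,0],[0,0,0,0,0,0,0],[0,0,0,0,0,0,0],[0,0,0,0,0,0,0]]'|head -1 && python3 t.py && python3 -m handwheel '[[0,0,-0.002,0,0,0,0],[0,0,0,0,0,0,0],[0,0,0,0,0,0,0],[0,0,0,0,0,0,0],[0,0,-0.001,0,0,0,0],[0,0,0,0,0,0,0],[0,0,0,0,0,0,0],[0,0,0,0,0,0,0]]'|head -1 && python3 t.py && python3 -m handwheel '[[0,0,-0.002,0,0,0,0],[0,0,0,0,0,0,0],[0,0,0,0,0,0,0],[0,0,0,0,0,0,0],[0,0,-0.001,0,0,0,0],[0,0,0,0,0,0,0],[0,0,0,0,0,0,0],[0,0,0,0,0,0,0]]'|head -1 && python3 t.py  && python3 -m handwheel '[[0,0,-0.002,0,0,0,0],[0,0,0,0,0,0,0],[0,0,0,0,0,0,0],[0,0,0,0,0,0,0],[0,0,-0.001,0,0,0,0],[0,0,0,0,0,0,0],[0,0,0,0,0,0,0],[0,0,0,0,0,0,0]]'|head -1 && python3 t.py
```

```text
time_s: 14.2
yaw 114.4 q6 -0.6615 wf [-5.9 -2.1  2.5] tq [-0.16  0.64 -0.29]
time_s: 15.0
yaw 114.94 q6 -0.6708 wf [-4.7 -1.2  2.9] tq [-0.19  0.66 -0.29]
time_s: 15.8
yaw 115.48 q6 -0.6803 wf [-4.8 -2.1  2.3] tq [-0.18  0.6  -0.31]
time_s: 16.6
yaw 116.02 q6 -0.6897 wf [-5.1 -0.9  2.7] tq [-0.2   0.67 -0.3 ]
```

```bash

python3 -m handwheel '[[0,0,-0.002,0,0,0,0],[0,0,0,0,0,0,0],[0,0,0,0,0,0,0],[0,0,0,0,0,0,0],[0,0,-0.002,0,0,0,0],[0,0,0,0,0,0,0],[0,0,0,0,0,0,0],[0,0,0,0,0,0,0]]'|head -1 && python3 t.py && python3 -m handwheel '[[0,0,-0.002,0,0,0,0],[0,0,0,0,0,0,0],[0,0,0,0,0,0,0],[0,0,0,0,0,0,0],[0,0,-0.002,0,0,0,0],[0,0,0,0,0,0,0],[0,0,0,0,0,0,0],[0,0,0,0,0,0,0]]'|head -1 && python3 t.py && python3 -m handwheel '[[0,0,-0.002,0,0,0,0],[0,0,0,0,0,0,0],[0,0,0,0,0,0,0],[0,0,0,0,0,0,0],[0,0,-0.002,0,0,0,0],[0,0,0,0,0,0,0],[0,0,0,0,0,0,0],[0,0,0,0,0,0,0]]'|head -1 && python3 t.py  && python3 -m handwheel '[[0,0,-0.002,0,0,0,0],[0,0,0,0,0,0,0],[0,0,0,0,0,0,0],[0,0,0,0,0,0,0],[0,0,-0.002,0,0,0,0],[0,0,0,0,0,0,0],[0,0,0,0,0,0,0],[0,0,0,0,0,0,0]]'|head -1 && python3 t.py
```

```text
time_s: 17.4
yaw 116.75 q6 -0.7023 wf [-4.8 -0.8  2. ] tq [-0.17  0.65 -0.29]
time_s: 18.2
yaw 117.47 q6 -0.7149 wf [-4.3 -1.5  1.9] tq [-0.19  0.65 -0.26]
time_s: 19.0
yaw 118.19 q6 -0.7274 wf [-4.5 -2.2  2.9] tq [-0.12  0.64 -0.31]
time_s: 19.8
yaw 118.91 q6 -0.7401 wf [-4.5 -1.6  3.2] tq [-0.14  0.66 -0.31]
```

```bash
python3 t.py &&
python3 -m handwheel '[[0,0,-0.002,0,0,0,0],[0,0,0,0,0,0,0],[0,0,0,0,0,0,0],[0,0,0,0,0,0,0],[0,0,-0.002,0,0,0,0],[0,0,0,0,0,0,0],[0,0,0,0,0,0,0],[0,0,0,0,0,0,0]]'|head -1 && python3 t.py && python3 -m handwheel '[[0,0,-0.002,0,0,0,0],[0,0,0,0,0,0,0],[0,0,0,0,0,0,0],[0,0,0,0,0,0,0],[0,0,-0.002,0,0,0,0],[0,0,0,0,0,0,0],[0,0,0,0,0,0,0],[0,0,0,0,0,0,0]]'|head -1 && python3 t.py && python3 -m handwheel '[[0,0,-0.002,0,0,0,0],[0,0,0,0,0,0,0],[0,0,0,0,0,0,0],[0,0,0,0,0,0,0],[0,0,-0.002,0,0,0,0],[0,0,0,0,0,0,0],[0,0,0,0,0,0,0],[0,0,0,0,0,0,0]]'|head -1 && python3 t.py  && python3 -m handwheel '[[0,0,-0.002,0,0,0,0],[0,0,0,0,0,0,0],[0,0,0,0,0,0,0],[0,0,0,0,0,0,0],[0,0,-0.002,0,0,0,0],[0,0,0,0,0,0,0],[0,0,0,0,0,0,0],[0,0,0,0,0,0,0]]'|head -1 && python3 t.py
```

```text
yaw 118.91 q6 -0.7401 wf [-4.5 -1.6  3.2] tq [-0.14  0.66 -0.31]
time_s: 20.6
yaw 119.63 q6 -0.7527 wf [-4.  -2.1  2.5] tq [-0.19  0.65 -0.3 ]
time_s: 21.4
yaw 120.35 q6 -0.7652 wf [-4.8 -1.4  2.9] tq [-0.16  0.72 -0.26]
time_s: 22.2
yaw 121.08 q6 -0.7779 wf [-5.5 -1.1  2.3] tq [-0.15  0.67 -0.26]
time_s: 23.0
yaw 121.8 q6 -0.7905 wf [-4.7 -2.7  2.1] tq [-0.12  0.65 -0.32]
```

```bash
python3 t.py &&
python3 -m handwheel '[[0,0,-0.002,0,0,0,0],[0,0,0,0,0,0,0],[0,0,0,0,0,0,0],[0,0,-0.002,0,0,0,0],[0,0,0,0,0,0,0],[0,0,0,0,0,0,0],[0,0,0,0,0,0,0],[0,0,0,0,0,0,0]]'|head -1 && python3 t.py && python3 -m handwheel '[[0,0,-0.002,0,0,0,0],[0,0,0,0,0,0,0],[0,0,0,0,0,0,0],[0,0,-0.002,0,0,0,0],[0,0,0,0,0,0,0],[0,0,-0.002,0,0,0,0],[0,0,0,0,0,0,0],[0,0,0,0,0,0,0]]'|head -1 && python3 t.py && python3 -m handwheel '[[0,0,-0.002,0,0,0,0],[0,0,-0.002,0,0,0,0],[0,0,-0.002,0,0,0,0],[0,0,-0.002,0,0,0,0],[0,0,-0.002,0,0,0,0],[0,0,-0.002,0,0,0,0],[0,0,0,0,0,0,0],[0,0,0,0,0,0,0]]'|head -1 && python3 t.py;python3 - <<'E'
from h import *
im=ctrl.camera("side")
cv2.imwrite("pics/c3.png",cv2.resize(im[110:220,160:330],None,fx=4,fy=4,interpolation=cv2.INTER_CUBIC))
E
```

```text
yaw 121.8 q6 -0.7905 wf [-4.7 -2.7  2.1] tq [-0.12  0.65 -0.32]
time_s: 23.8
yaw 122.52 q6 -0.803 wf [-3.7 -1.2  2.4] tq [-0.19  0.68 -0.35]
time_s: 24.6
yaw 123.6 q6 -0.8219 wf [-5.6 -1.   2.6] tq [-0.12  0.63 -0.3 ]
time_s: 25.4
yaw 125.76 q6 -0.8596 wf [-4.8 -1.2  3.3] tq [-0.17  0.67 -0.29]
```

View pics/c3.png

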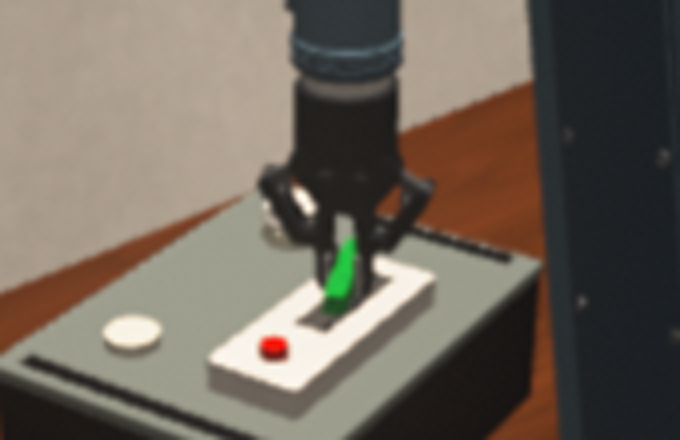

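The bar (around (343,275) in the crop) has turned with the gripper, 22° with only friction felt. So counter-clockwise is the free way, and I'll turn on to about 72°.

```bash
python3 -m handwheel '[[0,0,-0.0116,0,0,0,0],[0,0,-0.0116,0,0,0,0],[0,0,-0.0116,0,0,0,0],[0,0,-0.0116,0,0,0,0],[0,0,-0.0116,0,0,0,0],[0,0,-0.0116,0,0,0,0],[0,0,-0.0116,0,0,0,0],[0,0,-0.0116,0,0,0,0]]'|head -2 && python3 t.py && python3 -m handwheel '[[0,0,-0.0116,0,0,0,0],[0,0,-0.0116,0,0,0,0],[0,0,-0.0116,0,0,0,0],[0,0,-0.0116,0,0,0,0],[0,0,-0.0116,0,0,0,0],[0,0,-0.0116,0,0,0,0],[0,0,-0.0116,0,0,0,0],[0,0,-0.0116,0,0,0,0]]'|head -2 && python3 t.py && python3 -m handwheel '[[0,0,-0.0116,0,0,0,0],[0,0,-0.0116,0,0,0,0],[0,0,-0.0116,0,0,0,0],[0,0,-0.0116,0,0,0,0],[0,0,-0.0116,0,0,0,0],[0,0,-0.0116,0,0,0,0],[0,0,-0.0116,0,0,0,0],[0,0,0,0,0,0,0]]'|head -2 ; python3 t.py
```

```text
time_s: 26.25
eef_pos: [0.5726, -0.0161, 0.1722]
yaw 142.55 q6 -1.1526 wf [-4.6 -0.6  3.3] tq [ 0.08  0.63 -0.32]
time_s: 27.05
eef_pos: [0.5727, -0.0159, 0.1722]
yaw 159.25 q6 -1.4441 wf [-2.9  1.   2.6] tq [ 0.3   0.61 -0.38]
time_s: 27.85
eef_pos: [0.5732, -0.0155, 0.1725]
yaw 173.83 q6 -1.6983 wf [-0.5  2.6  2.6] tq [ 0.7   0.56 -0.05]
```

```bash
python3 -m handwheel '[[0,0,0,0,0,0,0.4],[0,0,0,0,0,0,0.7],[0,0,0,0,0,0,1],[0,0,0,0,0,0,1],[0,0,0,0,0,0,1],[0,0,0,0,0,0,1],[0,0,0,0,0,-0.02,1],[0,0,0,0,0,-0.03,1]]' && python3 -m handwheel '[[0,0,0,0,0,-0.04,1],[0,0,0,0,0,-0.06,1],[0,0,0,0,0,-0.08,1],[0,0,0,0,0,-0.1,1],[0,0,0,0,0,-0.1,1],[0,0,0,0,0,-0.1,1],[0,0,0,0,0,0,1],[0,0,0,0,0,0,1]]';python3 - <<'E'
from h import *
im=ctrl.camera("side");t=ctrl.camera("top")
cv2.imwrite("pics/c4.png",cv2.resize(np.vstack([t[90:230,150:330],im[110:250,150:330]]),None,fx=2.1,fy=2.1,interpolation=cv2.INTER_CUBIC))
E
```

```text
time_s: 28.65
eef_pos: [0.5724, -0.0163, 0.1869]
eef_rot: [-0.001, 0.054, 0.999, 0.0]
wrist_force: [-0.4, -0.2, -0.3]
opening: 1.003
grasp_force: 0.0
time_s: 29.45
eef_pos: [0.5733, -0.0163, 0.3327]
eef_rot: [0.001, 0.054, 0.999, -0.0]
wrist_force: [-0.4, -0.5, 0.2]
opening: 1.0
grasp_force: 0.0
```

View pics/c4.png

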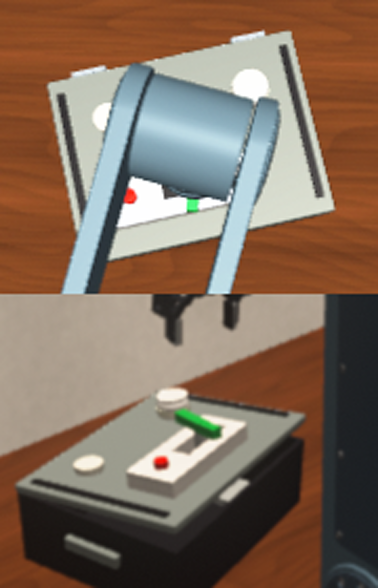

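The side view shows the lid raised with a dark gap at the handle side. The handle is out and turned at (200,422), the puck and tin are still on the lid, and the gripper is clear. I'm handing it in.

```bash
python3 -c "
from bench import ctrl
print(ctrl.hand_in())"
```

```text
the job is handed in; nothing more can be done
None
```

The job is handed in at about 29.5 s. The button was pressed until the handle popped out (about 7 N at most), then the handle was turned about 70° counter-clockwise, the free way. The lid stands ajar, the puck and tin are still on it, and the gripper is clear.

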